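Clear the LED test box and hold its amber lid open

ROBOT

A 6-joint arm with a two-finger parallel gripper is mounted at the origin on the work surface. World frame = base frame: x ahead of the robot, y to its left, z up, the work surface at z = 0. Lengths are in m, angles in rad, forces in N, time in s.
With the tool pointing down it reaches from about 0.3 to 0.875 m from the base axis. Payload 6.4 kg.
Tool frame: the origin (TCP) lies midway between the tips of the shut fingers; the grasp point (between the pads) lies 19 mm behind it (ctrl.pinch_z is the distance from the TCP to the grasp point, in m); z points along the fingers, y is the line along which they close (so a half turn about z gives the same grasp; the last joint's range is limited). The gripper opens to 85 mm and grips with 20 to 120 N. Pads are 22 mm wide; open, the fingers measure 114 mm over their backs; the gripper's body (76 mm by 85 mm) begins 54 mm behind the grasp point. The pads swing forward as they close: fully open they stand 13 mm farther back than shut.
Start: joints at [-1.362, 0.181, 1.607, -0, 1.354, -0.206], TCP at [0.232, -0.526, 0.231] pointing down, gripper open.
Joint ranges: [-2.99, 2.99], [-0.89, 2.07], [0.3, 2.58], [-1.14, 4.28], [0, 2.63], [-3.12, 3.12]. Speed limits (rad/s): [2.57, 2.57, 3.01, 3.14, 3.14, 3.14].

INTERFACE

Orientations are given as a unit quaternion [w, x, y, z].
In Python, from bench import ctrl gives the robot as it stands.
- The arm moves only by the tool apply_moves, never from a script. Its argument "moves" is a list of rows, each an object with "jaw": the opening, from 0 (shut) to 1 (fully open); "offset": the shift along the tool's x, y, z in mm, a list of three; "rot": the turn, a rotation vector about the tool's x, y, z in degrees, a list of three. In form: [{"jaw": jaw, "offset": [dx, dy, dz], "rot": [ax, ay, az]}, ...]. A call has exactly 5 rows; each row shifts and turns the commanded pose from where the row before left it, along the tool's axes as they then stand; what a row does not reach is not made up. A row lasts 1/8 s, in which the tool goes at most 62.5 mm and 10.7 degrees, less where a joint would pass 70% of its speed; a pose out of reach is approached as far as the arm can. A call is refused whole if a number of a shift passes 62.5 or a number of a turn 10.7, either way. A call with a gripper value outside its range is refused whole. The fingers move at their own pace and stop on an object; the grip force is fixed at half the most. Time passes only in rows, so rows that do not move let the fingers close, or fill a call up. It gives the time, the measured TCP pose, the force, the opening and the grip force at its end, in the units of the state.
- ctrl.get_obs(): the state, without advancing time (a new reading comes with each control period).
- ctrl.camera(name): name is "scene" or "top" or "wrist"; returns (picture, depth): 420x560x3 uint8, red, green, blue; 420x560 float32, m along the optical axis (not along the pixel's ray), 0 where there is no reading.
- ctrl.camera_params(name): a dict with "K" (3x3 intrinsics, pixels), "dist" ([k1, k2, p1, p2, k3] as OpenCV has them; the pictures are not rectified), "cam_to_world" (4x4, takes a point from camera to world coordinates); the wrist camera has in their place "mount" (4x4, takes a point from camera to tool coordinates, whose origin is the TCP and whose axes are the flange's). Camera axes: x right, y down, z forward; pixel columns grow to the right and rows downward; lengths in m; the calibration is good to about 2 mm. A picture is of the moment at which its call begins: read the wrist's pose just before it. camera_params takes no time and is no camera call.
- ctrl.hand_in(): hands the job in; it is judged then, once.
Trained networks look in the newest picture that a camera, given by its name, has taken for a name from the list of things; names that differ only in an ending like _2 or _b are one class to them, and where a whole thing is asked for, a point or a joint stands for the part that bears it (a point fixed in the world has none). Each returns a list of dicts, best first, with "score" (0 to 1); they miss things now and then, are a little off and sometimes report something else, mostly with a low value. They report only what shows in the picture. A call takes as long as a camera call. They do not tell look-alikes from the thing itself.
- ctrl.outline_of(camera, target): "region" (420x560 bool, what is visible of it) and "position" ([column, row] in pixels, amid what is visible of it).
The state is a dict: "time_s": time; "q": joint angles; "dq": joint speeds; "joint_efforts": joint torques, N m; "eef_pos": TCP position; "eef_rot": TCP orientation; "wrist_force": force on the tool from outside, world axes, zero at the start; "torque": the same for the moment, N m; "opening": opening from 0.0 (shut) to 1.0 (fully open); "grasp_force": force on a finger pad.
Only numpy, scipy, OpenCV 4.12 (cv2) and the standard library are available. Lean on these libraries where they do the work, as an engineer would, in place of code of your own. Each camera call takes 0.05 s, during which the arm holds its last target. There are 200 camera calls.

TASK

A bottle of board cleaner has toppled over on the amber lid of the LED test box. Stand it upright in the shallow white solvent tray, set down rather than dropped, then raise the lid without letting it fall shut and hold it open at 60 degrees so that a colleague can reach the board; finish while still holding it there. Leave the multimeter, solder reel and spare heat sink where they are.

Things in the scene. Friction and masses are not known exactly. Their poses are not given: they have to be found in the camera images.
- ledbox: LED test box, fixed: grey metal case 190 (x) x 240 (y) mm, bolted on a black breadboard plate 250 x 290 x 12 mm. Rim of the case 87 mm above the bench; lid's top face, shut, 93.5 mm above it. Origin: on the bench under the middle of the case. Its x points from the front (handle side, towards the robot) to the back (hinge side), y along the hinge, z up.
- lid (a joint): Angle of the amber lid in rad: 0 shut, grows as its front edge rises; 60 degrees is 1.047. The hinge is free and the lid (190 x 240 x 6 mm, 0.3 to 0.6 kg) falls shut from every angle when let go; it stops at 1.45.
- lid_hinge (a point): Point on the lid's hinge axis, in the middle of the lid's back edge, at the level of its underside (87.5 mm above the bench). The axis is the y of ledbox.
- lid_handle (a point): Middle of the grip bar of the lid's steel bow handle: round bar 10 mm thick, parallel to the hinge, 98 mm free between its posts; with the lid shut it lies 162 mm in front of the hinge axis, 41 mm above it and 35 mm above the lid's top face. It moves with the lid. The bar lies 28 mm behind the lid's front edge.
- bottle_center (a point): Centre of the square body of the closed bottle (white, with blue label and blue round cap): body 50 x 50 mm and 84 mm long, then shoulder and cap of 31 mm diameter, 115 mm in all. Its x axis points from the base to the cap; the base is 42 mm from this centre. At the start it lies on one flat side on the shut lid (centre 118.5 mm above the bench), cap roughly to the robot's left; its y axis is then level and square to two flat sides. About 0.1 to 0.17 kg.
- tray: Shallow white plastic solvent tray, fixed on the bench to the left or the right of the box: 150 x 150 mm outside, rim 12 mm high, wall and floor 4 mm thick. Origin under its centre at bench level; a bottle that stands in it has its centre 46 mm above the bench.
- meter: Yellow handheld multimeter lying on the bench, 165 (x) x 80 (y) x 46 mm high, on the other side from the tray; leave it. Origin under its centre.
- reel: Reel of solder wire lying flat, 60 mm diameter, 46 mm high; leave it. Origin under its centre.
- sink: Spare black heat sink with a green board on top, 64 x 64 x 30 mm; leave it. Origin under its centre.
Not all that is in view belongs to the job. There is more than one size of the part that bears bottle_center; the job needs the middle-sized.

How it is judged:
On the way, in this order (a step that is already met when the one before it is completed fails the run):
1. the bottle stands upright and let go in the tray, the lid still shut (angle between bottle_center's own x axis and vertical below 0.1 rad and x of bottle_center in the frame of tray between -0.048 and 0.048 m and y of bottle_center in the frame of tray between -0.048 and 0.048 m and z of bottle_center in the frame of tray between 0.04 and 0.052 m and linear speed of bottle below 0.05 m/s and contact force between the fingers and bottle below 0.1 N and value of joint lid below 0.1 rad), for 0.3 s.
2. the lid is held open at 60 degrees (value of joint lid between 0.9599 and 1.1345 rad and velocity of joint lid between -0.1 and 0.1 rad/s and contact force between any of the fingers, the arm and lid above 0.5 N and contact force between bottle and lid below 0.1 N), for 0.3 s.
At the end, for the whole second after the job is handed in: The robot holds the lid still at 60 degrees, within 5 degrees, and touches it (more than 0.5 N) while nothing else carries it; the bottle stands upright (within 6 degrees) on the floor of the tray, let go; the multimeter, reel and heat sink are within 20 mm of where they were (all of step 2 and angle between bottle_center's own x axis and vertical below 0.1 rad and x of bottle_center in the frame of tray between -0.048 and 0.048 m and y of bottle_center in the frame of tray between -0.048 and 0.048 m and z of bottle_center in the frame of tray between 0.04 and 0.052 m and linear speed of bottle below 0.05 m/s and distance of each of meter, reel, sink from where it was at the start of the episode below 0.02 m and contact force between the fingers and bottle below 0.1 N); the arm keeps its last pose, push and grip.
It fails at once if the bottle is dropped, thrown or knocked over (faster than 0.5 m/s while no finger touches it) (linear speed of bottle above 0.5 m/s and contact force between the fingers and bottle below 0.05 N).
It fails at once if the lid is raised with the bottle still on it (value of joint lid above 0.15 rad and contact force between bottle and lid above 0.1 N).
It fails at once if the lid falls shut (closing faster than 3 rad/s) (velocity of joint lid below -3 rad/s).
It fails at once if the multimeter, solder reel or spare heat sink is moved more than 20 mm (distance of any of meter, reel, sink from where it was at the start of the episode above 0.02 m).
It also fails if it takes over 58 s, if anything falls off the work surface, if the arm or the gripper's body presses on something with over 40 N, if the wrist force passes 120 N, or if a joint passes its speed limit or range.

## Working session

There is one attempt and no reset: what is moved stays moved. The work goes in short steps, Python scripts to look and compute and a tool call to move; the robot and the scene stay as the last step left them, time stands still between calls to the robot, and variables do not carry over. Pictures are saved under pics/ and viewed, at most 10 in all, crops included, and the job is handed in when it is done.

Besides the shell and the picture viewer there is one more tool, called after ">>>" as name([rows], argument=value, ...), one row to a line, values as JSON. apply_moves: Moves the arm, as the interface text tells. Its arguments: {"type":"object","properties":{"moves":{"type":"array"}},"required":["moves"]}

```bash
ls; mkdir -p pics; cat > h.py <<'E'
import numpy as np, cv2
from scipy.spatial.transform import Rotation as R
from bench import ctrl
def pose():
    o=ctrl.get_obs(); T=np.eye(4); q=o['eef_rot']; T[:3,:3]=R.from_quat([q[1],q[2],q[3],q[0]]).as_matrix(); T[:3,3]=o['eef_pos']; return T
def cam2w(name,T=None):
    p=ctrl.camera_params(name)
    return np.array(p['cam_to_world']) if 'cam_to_world' in p else (pose() if T is None else T)@np.array(p['mount'])
def cloud(name,depth,mask,M):
    p=ctrl.camera_params(name); v,u=np.nonzero(mask&(depth>0))
    n=cv2.undistortPoints(np.c_[u,v].astype(float)[:,None],np.array(p['K']),np.array(p['dist']))[:,0]
    z=depth[v,u]; P=np.c_[n*z[:,None],z]
    return P@M[:3,:3].T+M[:3,3]
E
cat > look.py <<'E'
from h import *
for c in ['top','scene']:
    M=cam2w(c); im,d=ctrl.camera(c); cv2.imwrite(f'pics/{c}0.png',im[:,:,::-1])
    for t in ['bottle_center','tray','lid','lid_handle','ledbox','meter','reel','sink']:
        for r in ctrl.outline_of(c,t)[:4]:
            if r['score']<.2: continue
            P=cloud(c,d,r['region'],M)
            if len(P)<5: continue
            lo,hi=np.percentile(P,[2,98],axis=0); print(c,t,round(r['score'],2),np.round(r['position']),len(P),np.round(np.median(P,0),3),lo.round(3),hi.round(3))
            (a,b),(w,h),g=cv2.minAreaRect((P[:,:2]*1000).astype(np.float32)); print('   rect',round(a),round(b),round(w),round(h),round(g,1))
print(ctrl.get_obs()['time_s'], ctrl.pinch_z)
E
python3 look.py
```

```text
pics
top bottle_center 0.66 [366. 128.] 1435 [ 0.794 -0.264  0.066] [ 0.719 -0.311  0.005] [ 0.86  -0.215  0.073]
   rect 794 -280 160 92 23.3
top bottle_center 0.61 [254. 200.] 747 [0.597 0.06  0.143] [0.573 0.013 0.123] [0.628 0.119 0.148]
   rect 599 67 55 115 12.6
top tray 0.6 [165. 273.] 2740 [0.397 0.32  0.005] [ 0.326  0.246 -0.001] [0.47  0.393 0.015]
   rect 397 321 153 155 2.1
top lid 0.68 [267. 215.] 5364 [0.567 0.01  0.094] [ 0.48  -0.094  0.089] [0.679 0.141 0.132]
   rect 584 21 201 248 11.1
top lid_handle 0.78 [272. 215.] 5406 [0.567 0.011 0.094] [ 0.48  -0.094  0.088] [0.679 0.144 0.131]
   rect 582 30 212 249 11.2
top ledbox 0.95 [269. 216.] 7917 [0.565 0.014 0.092] [ 0.449 -0.121  0.007] [0.706 0.168 0.129]
   rect 579 25 256 297 11.1
top ledbox 0.46 [270. 214.] 5503 [0.567 0.011 0.094] [ 0.478 -0.095  0.088] [0.681 0.143 0.132]
   rect 584 25 212 258 11.2
top meter 0.96 [378. 268.] 1702 [ 0.405 -0.294  0.036] [ 0.325 -0.342  0.001] [ 0.481 -0.25   0.046]
   rect 402 -302 166 92 10.0
top reel 0.69 [152. 181.] 403 [0.668 0.342 0.046] [0.643 0.317 0.001] [0.694 0.372 
[... 1284 characters left out ...]
 0.485 -0.253  0.044]
   rect 390 -295 190 92 10.2
scene ledbox 0.58 [267. 247.] 10651 [ 0.623 -0.024  0.091] [ 0.489 -0.122  0.007] [0.709 0.152 0.119]
   rect 568 22 272 292 11.2
scene meter 0.75 [119. 278.] 2513 [ 0.414 -0.301  0.035] [ 0.327 -0.345  0.007] [ 0.485 -0.254  0.044]
   rect 390 -296 189 92 9.4
scene reel 0.58 [391. 188.] 552 [0.676 0.334 0.043] [ 0.644  0.317 -0.   ] [0.698 0.369 0.049]
   rect 671 343 57 65 15.8
scene reel 0.5 [270. 229.] 6119 [ 0.586 -0.006  0.093] [ 0.483 -0.097  0.089] [0.684 0.141 0.13 ]
   rect 557 20 247 245 11.0
scene sink 0.88 [168. 361.] 1034 [ 0.64  -0.341  0.023] [ 0.603 -0.375 -0.002] [ 0.673 -0.306  0.029]
   rect 631 -338 77 74 20.1
0.9 0.0187
```

View pics/top0.png

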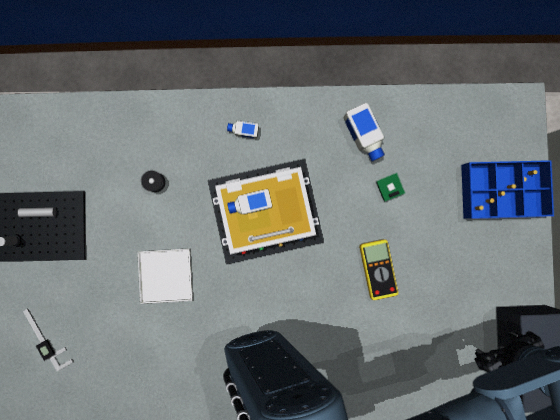

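```bash
cat > m.py <<'E'
from h import *
M=cam2w('top'); im,d=ctrl.camera('top')
P=cloud('top',d,d>0,M)
# bottle top face
s=P[(P[:,2]>.136)&(P[:,2]<.155)&(abs(P[:,0]-.6)<.08)&(abs(P[:,1]-.06)<.09)]
(a,b),(w,h),g=cv2.minAreaRect((s[:,:2]*1000).astype(np.float32)); print('bottle top',len(s),a,b,w,h,g)
s=P[(P[:,2]>.105)&(P[:,2]<.155)&(abs(P[:,0]-.6)<.08)&(abs(P[:,1]-.06)<.09)]
(a,b),(w,h),g=cv2.minAreaRect((s[:,:2]*1000).astype(np.float32)); print('bottle all',len(s),a,b,w,h,g)
s=P[(P[:,2]>.086)&(P[:,2]<.1)&(P[:,0]>.45)&(P[:,0]<.72)&(abs(P[:,1])<.17)]
(a,b),(w,h),g=cv2.minAreaRect((s[:,:2]*1000).astype(np.float32)); print('lid',len(s),a,b,w,h,g,np.median(s[:,2]))
s=P[(P[:,2]>.112)&(P[:,2]<.15)&(P[:,0]>.45)&(P[:,0]<.56)&(abs(P[:,1])<.17)]
print('handle pts',len(s),s.min(0),s.max(0),s.mean(0))
print(pose().round(3))
E
python3 m.py
```

```text
bottle top 631 597.1273193359375 65.72570037841797 50.66901779174805 113.49610137939453 12.356162071228027
bottle all 769 588.83349609375 35.99396514892578 172.05799865722656 90.35905456542969 68.32518005371094
lid 5186 581.24658203125 24.729080200195312 197.2092742919922 240.48866271972656 11.129531860351562 0.09397193958022576
handle pts 168 [ 0.49672122 -0.04601421  0.12026906] [0.52608883 0.06869775 0.14042339] [0.51211482 0.01085779 0.13213483]
[[ 0.915  0.403  0.     0.232]
 [ 0.403 -0.915 -0.    -0.526]
 [ 0.     0.    -1.     0.231]
 [ 0.     0.     0.     1.   ]]
```

The middle-sized bottle lies on the lid at about (255,201) with its cap to the left. The handle is at (272,236) and the tray at (165,276). The smaller and larger look-alikes are at (243,129) and (366,132).

```bash
cat >> h.py <<'E'
def plan(T,Tt,n):
    """n tool-frame rows from T to Tt"""
    rel=R.from_matrix(T[:3,:3].T@Tt[:3,:3]).as_rotvec(); dp=(Tt[:3,3]-T[:3,3])/n; r=R.from_rotvec(rel/n); C=R.from_matrix(T[:3,:3])
    for i in range(n):
        print(np.round(C.inv().apply(dp)*1000,1).tolist(), np.round(np.degrees(rel/n),2).tolist()); C=C*r
def frame(x,y,p):
    T=np.eye(4); T[:3,0]=x; T[:3,1]=y; T[:3,2]=np.cross(x,y); T[:3,3]=p; return T
g=np.radians(12.4); U=np.array([-np.sin(g),np.cos(g),0]); W=np.array([np.cos(g),np.sin(g),0]); B=np.array([.6004,.0506,.1185])
def pick(b,back=0):
    b=np.radians(b); z=-U*np.sin(b)-np.array([0,0,np.cos(b)]); x=np.cross(W,z)
    return frame(x,W,B+.012*U+[0,0,.003]+z*(.022-back))
E
python3 -c "
from h import *
T=pick(30,.11); print(T.round(3)); 
plan(pose(),T,15)"
```

```text
[[-0.186  0.977  0.107  0.588]
 [ 0.846  0.215 -0.488  0.105]
 [-0.5    0.    -0.866  0.198]
 [ 0.     0.     0.     1.   ]]
[38.7, -29.0, 2.2] [-1.37, -1.67, -5.11]
[41.2, -25.4, 0.4] [-1.37, -1.67, -5.11]
[43.3, -21.6, -1.4] [-1.37, -1.67, -5.11]
[45.0, -17.6, -3.1] [-1.37, -1.67, -5.11]
[46.2, -13.5, -4.8] [-1.37, -1.67, -5.11]
[47.1, -9.2, -6.5] [-1.37, -1.67, -5.11]
[47.5, -4.8, -8.0] [-1.37, -1.67, -5.11]
[47.5, -0.3, -9.5] [-1.37, -1.67, -5.11]
[47.0, 4.1, -10.8] [-1.37, -1.67, -5.11]
[46.1, 8.6, -12.0] [-1.37, -1.67, -5.11]
[44.8, 12.9, -13.1] [-1.37, -1.67, -5.11]
[43.0, 17.2, -14.0] [-1.37, -1.67, -5.11]
[40.9, 21.3, -14.8] [-1.37, -1.67, -5.11]
[38.4, 25.2, -15.4] [-1.37, -1.67, -5.11]
[35.5, 28.9, -15.8] [-1.37, -1.67, -5.11]
```

>>> apply_moves([
  {"jaw":1,"offset":[39,-29,0],"rot":[-1.4,-1.7,-5.1]},
  {"jaw":1,"offset":[41,-25,0],"rot":[-1.4,-1.7,-5.1]},
  {"jaw":1,"offset":[43,-22,-2],"rot":[-1.4,-1.7,-5.1]},
  {"jaw":1,"offset":[45,-18,-4],"rot":[-1.4,-1.7,-5.1]},
  {"jaw":1,"offset":[46,-13,-6],"rot":[-1.4,-1.7,-5.1]},
])

```text
time_s: 1.58
eef_pos: [0.3512, -0.3145, 0.2254]
eef_rot: [0.075, 0.904, 0.417, -0.06]
wrist_force: [0.7, 0.1, 0.5]
opening: 0.998
grasp_force: 0.0
```

>>> apply_moves([
  {"jaw":1,"offset":[47,-9,-7],"rot":[-1.4,-1.7,-5.1]},
  {"jaw":1,"offset":[47,-5,-8],"rot":[-1.4,-1.7,-5.1]},
  {"jaw":1,"offset":[47,0,-10],"rot":[-1.4,-1.7,-5.1]},
  {"jaw":1,"offset":[47,4,-11],"rot":[-1.4,-1.7,-5.1]},
  {"jaw":1,"offset":[46,9,-12],"rot":[-1.4,-1.7,-5.1]},
])

```text
time_s: 2.2
eef_pos: [0.4705, -0.1049, 0.2148]
eef_rot: [0.145, 0.777, 0.602, -0.115]
wrist_force: [-1.0, -0.7, 0.3]
opening: 1.002
grasp_force: 0.0
```

```bash
python3 -c "
from h import *
print(pose().round(3),np.round(ctrl.get_obs()['q'],3)); 
plan(pose(),pick(30,.11),5)"
```

```text
[[ 0.249  0.969 -0.004  0.471]
 [ 0.902 -0.233 -0.364 -0.105]
 [-0.354  0.087 -0.931  0.215]
 [ 0.     0.     0.     1.   ]] [-0.228 -0.014  1.898 -0.392  1.201  0.157]
[45.0, 12.7, -12.2] [-1.34, -1.58, -5.11]
[43.3, 17.0, -13.1] [-1.34, -1.58, -5.11]
[41.2, 21.0, -13.8] [-1.34, -1.58, -5.11]
[38.8, 24.9, -14.4] [-1.34, -1.58, -5.11]
[36.0, 28.6, -14.8] [-1.34, -1.58, -5.11]
```

>>> apply_moves([
  {"jaw":1,"offset":[45,13,-12],"rot":[-1.3,-1.6,-5.1]},
  {"jaw":1,"offset":[43,17,-13],"rot":[-1.3,-1.6,-5.1]},
  {"jaw":1,"offset":[41,21,-14],"rot":[-1.3,-1.6,-5.1]},
  {"jaw":1,"offset":[39,25,-14],"rot":[-1.3,-1.6,-5.1]},
  {"jaw":1,"offset":[36,29,-15],"rot":[-1.3,-1.6,-5.1]},
])

```text
time_s: 2.82
eef_pos: [0.5896, 0.1046, 0.197]
eef_rot: [0.2, 0.606, 0.752, -0.164]
wrist_force: [0.0, -0.6, 0.7]
opening: 0.998
grasp_force: 0.0
```

```bash
cat > w.py <<'E'
from h import *
T=pose(); M=cam2w('wrist',T); im,d=ctrl.camera('wrist'); cv2.imwrite('pics/w1.png',im[:,:,::-1])
P=cloud('wrist',d,d>0,M)
s=P[(P[:,2]>.137)&(P[:,2]<.152)&(abs(P[:,0]-.6)<.06)&(abs(P[:,1]-.045)<.06)]
print(len(s),s.mean(0).round(4) if len(s) else 0); 
if len(s): print(cv2.minAreaRect((s[:,:2]*1000).astype(np.float32)))
s=P[(P[:,2]>.116)&(P[:,2]<.15)&(P[:,0]>.47)&(P[:,0]<.55)&(abs(P[:,1])<.09)]
if len(s): print('handle',len(s),cv2.minAreaRect((s[:,:2]*1000).astype(np.float32)),s[:,2].max())
print(T.round(4),np.round(ctrl.get_obs()['q'],3)); plan(T,pick(30,0),5)
E
python3 w.py
```

```text
5813 [0.5966 0.0615 0.1428]
((598.1393432617188, 53.81158447265625), (50.769798278808594, 90.5539321899414), 12.23570442199707)
handle 1598 ((510.88922119140625, 11.628463745117188), (10.090299606323242, 116.54452514648438), 11.075493812561035) 0.13465152292812116
[[-0.1862  0.9771  0.1029  0.5896]
 [ 0.8456  0.2127 -0.4896  0.1046]
 [-0.5003 -0.0042 -0.8659  0.197 ]
 [ 0.      0.      0.      1.    ]] [ 0.251  0.348  1.565 -0.545  1.293  0.199]
[0.1, -0.1, 21.8] [-0.05, 0.0, 0.0]
[0.1, -0.1, 21.8] [-0.05, 0.0, 0.0]
[0.1, -0.2, 21.8] [-0.05, 0.0, 0.0]
[0.1, -0.2, 21.8] [-0.05, 0.0, 0.0]
[0.1, -0.2, 21.8] [-0.05, 0.0, 0.0]
```

View pics/w1.png

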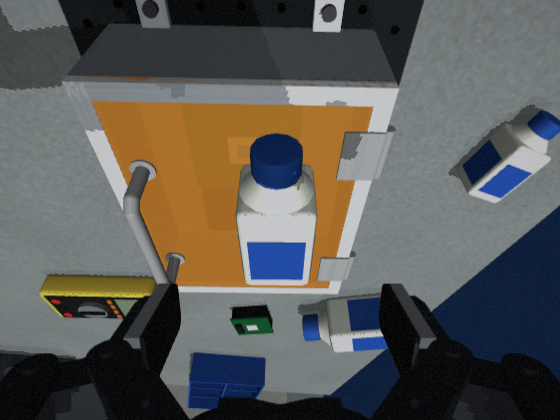

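The bottle at (277,215) is centred between the fingers, with the handle at (150,220) clear of them. Moving in.

>>> apply_moves([
  {"jaw":1,"offset":[0,0,22],"rot":[0,0,0]},
  {"jaw":1,"offset":[0,0,22],"rot":[0,0,0]},
  {"jaw":1,"offset":[0,0,22],"rot":[0,0,0]},
  {"jaw":1,"offset":[0,-1,22],"rot":[0,0,0]},
  {"jaw":1,"offset":[0,-1,20],"rot":[0,0,0]},
])

```text
time_s: 3.5
eef_pos: [0.5979, 0.0493, 0.1027]
eef_rot: [0.2, 0.607, 0.752, -0.164]
wrist_force: [-0.7, -0.1, 0.8]
opening: 0.994
grasp_force: 0.0
```

>>> apply_moves([
  {"jaw":0.3,"offset":[0,0,0],"rot":[0,0,0]},
  {"jaw":0.3,"offset":[0,0,0],"rot":[0,0,0]},
  {"jaw":0.3,"offset":[0,0,0],"rot":[0,0,0]},
  {"jaw":0.3,"offset":[0,0,0],"rot":[0,0,0]},
  {"jaw":0.3,"offset":[0,0,0],"rot":[0,0,0]},
])

```text
time_s: 4.12
eef_pos: [0.5986, 0.0502, 0.1044]
eef_rot: [0.201, 0.607, 0.752, -0.163]
wrist_force: [-1.1, 1.4, 3.6]
opening: 0.575
grasp_force: 61.7
```

```bash
cat >> h.py <<'E'
# bottle in tool frame
def grasp_rel(T):
    ax=T[:3,:3].T@U; ax[1]=0; ax/=np.linalg.norm(ax); c=T[:3,:3].T@(B-T[:3,3]); c[1]=0
    return ax,c
REL=(np.array([0.866,0,-0.5]),None)
def place(ax,c,az,p):
    # tool orientation with bottle axis ax up, tool z pointing horizontally to azimuth az
    a=np.radians(az); h=np.array([np.cos(a),np.sin(a),0]); up=np.array([0,0,1.])
    # in tool xz-plane: perp dir to ax with positive z comp
    pz=np.array([-ax[2],0,ax[0]]); y=np.array([0,1.,0]);
    Bt=np.c_[ax,y,pz]; third=np.cross(pz,ax)
    Wd=np.c_[up,np.cross(h,up)*np.sign(third@y),h]
    Rm=Wd@Bt.T; T=np.eye(4); T[:3,:3]=Rm; T[:3,3]=p-Rm@c; return T
E
python3 - <<'E'
from h import *
T=pose(); ax,c=grasp_rel(T); np.save('rel.npy',np.array([ax,c])); print(ax,c,T.round(3))
print(T[:3,:3].T@np.array([0,0,50]))
T[2,3]+=.12
Tp=place(ax,c,75,np.array([.41,.28,.24])); print(Tp.round(3),np.linalg.det(Tp))
plan(T,Tp,13)
E
```

```text
[ 0.8663012   0.         -0.49952201] [-0.00703036  0.         -0.01222035] [[-0.183  0.978  0.103  0.599]
 [ 0.847  0.21  -0.489  0.05 ]
 [-0.5   -0.002 -0.866  0.104]
 [ 0.     0.     0.     1.   ]]
[-24.97644597  -0.09652422 -43.31475303]
[[ 0.129  0.966  0.224  0.414]
 [ 0.483 -0.259  0.837  0.294]
 [ 0.866  0.    -0.5    0.24 ]
 [ 0.     0.     0.     1.   ]] 0.9999999999999999
[17.9, -10.0, -11.7] [-0.61, 6.78, 2.23]
[18.7, -10.6, -9.6] [-0.61, 6.78, 2.23]
[19.3, -11.2, -7.5] [-0.61, 6.78, 2.23]
[19.6, -11.9, -5.3] [-0.61, 6.78, 2.23]
[19.6, -12.6, -3.1] [-0.61, 6.78, 2.23]
[19.4, -13.4, -0.9] [-0.61, 6.78, 2.23]
[18.8, -14.1, 1.2] [-0.61, 6.78, 2.23]
[18.0, -14.9, 3.2] [-0.61, 6.78, 2.23]
[16.9, -15.6, 5.1] [-0.61, 6.78, 2.23]
[15.5, -16.3, 6.9] [-0.61, 6.78, 2.23]
[14.0, -16.9, 8.5] [-0.61, 6.78, 2.23]
[12.2, -17.6, 9.8] [-0.61, 6.78, 2.23]
[10.3, -18.1, 11.0] [-0.61, 6.78, 2.23]
```

>>> apply_moves([
  {"jaw":0.3,"offset":[-10,0,-17],"rot":[0,0,0]},
  {"jaw":0.3,"offset":[-20,0,-35],"rot":[0,0,0]},
  {"jaw":0.3,"offset":[-20,0,-35],"rot":[0,0,0]},
  {"jaw":0.3,"offset":[-10,0,-17],"rot":[0,0,0]},
  {"jaw":0.3,"offset":[18,-10,-12],"rot":[-0.6,6.8,2.2]},
])

```text
time_s: 4.75
eef_pos: [0.5843, 0.0695, 0.226]
eef_rot: [0.161, 0.629, 0.751, -0.119]
wrist_force: [0.4, 0.5, -1.6]
opening: 0.578
grasp_force: 61.6
```

>>> apply_moves([
  {"jaw":0.3,"offset":[19,-11,-10],"rot":[-0.6,6.8,2.2]},
  {"jaw":0.3,"offset":[19,-11,-7.5],"rot":[-0.6,6.8,2.2]},
  {"jaw":0.3,"offset":[20,-12,-5],"rot":[-0.6,6.8,2.2]},
  {"jaw":0.3,"offset":[20,-13,-3],"rot":[-0.6,6.8,2.2]},
  {"jaw":0.3,"offset":[19,-13,-1],"rot":[-0.6,6.8,2.2]},
])

```text
time_s: 5.38
eef_pos: [0.5118, 0.1632, 0.2313]
eef_rot: [-0.04, 0.7, 0.705, 0.105]
wrist_force: [-0.8, 0.6, -1.3]
opening: 0.577
grasp_force: 61.6
```

```bash
cat > p.py <<'E'
from h import *; import sys
ax,c=np.load('rel.npy'); T=pose(); o=ctrl.get_obs(); az,x,y,z,n=map(float,sys.argv[1:])
print('bottle',(T[:3,:3]@c+T[:3,3]).round(4),'axis',(T[:3,:3]@ax).round(3)); print(T.round(3)); print(np.round(o['q'],2),o['opening'],o['grasp_force'],o['time_s'])
plan(T,place(ax,c,az,np.array([x,y,z])),int(n))
E
python3 p.py 75 .41 .28 .24 7
```

```text
bottle [0.5108 0.1539 0.2418] axis [-0.06   0.746  0.663]
[[-0.016  0.996  0.092  0.512]
 [ 0.979 -0.003  0.204  0.163]
 [ 0.203  0.093 -0.975  0.231]
 [ 0.     0.     0.     1.   ]]
[-0.04  0.    1.82  0.22  1.24 -0.11] 0.5767543197991138 61.61741852760315 5.375
[18.7, -13.9, 1.3] [-0.65, 6.75, 2.22]
[17.9, -14.6, 3.3] [-0.65, 6.75, 2.22]
[16.8, -15.3, 5.2] [-0.65, 6.75, 2.22]
[15.5, -16.0, 6.9] [-0.65, 6.75, 2.22]
[13.9, -16.7, 8.5] [-0.65, 6.75, 2.22]
[12.2, -17.3, 9.8] [-0.65, 6.75, 2.22]
[10.3, -17.9, 10.9] [-0.65, 6.75, 2.22]
```

>>> apply_moves([
  {"jaw":0.3,"offset":[19,-14,1],"rot":[-0.6,6.8,2.2]},
  {"jaw":0.3,"offset":[18,-15,3],"rot":[-0.6,6.8,2.2]},
  {"jaw":0.3,"offset":[17,-15,5],"rot":[-0.6,6.8,2.2]},
  {"jaw":0.3,"offset":[15,-16,7],"rot":[-0.6,6.8,2.2]},
  {"jaw":0.3,"offset":[14,-17,8.5],"rot":[-0.6,6.8,2.2]},
])

```text
time_s: 6.0
eef_pos: [0.4412, 0.256, 0.2379]
eef_rot: [-0.235, 0.703, 0.59, 0.319]
wrist_force: [-0.9, 0.4, -1.5]
opening: 0.58
grasp_force: 61.6
```

```bash
python3 p.py 75 .397 .3205 .15 5
```

```text
bottle [0.4384 0.2426 0.2412] axis [0.    0.236 0.972]
[[ 0.099  0.98   0.171  0.441]
 [ 0.68  -0.192  0.707  0.256]
 [ 0.726  0.047 -0.686  0.238]
 [ 0.     0.     0.     1.   ]]
[-0.23 -0.15  2.14  0.86  1.28 -0.38] 0.5799212442663906 61.6473913192749 6.0
[-3.0, -11.8, 21.7] [-0.31, 2.66, 0.9]
[-4.1, -11.8, 21.5] [-0.31, 2.66, 0.9]
[-5.3, -11.9, 21.2] [-0.31, 2.66, 0.9]
[-6.5, -11.9, 20.9] [-0.31, 2.66, 0.9]
[-7.6, -11.9, 20.5] [-0.31, 2.66, 0.9]
```

>>> apply_moves([
  {"jaw":0.3,"offset":[-3,-12,22],"rot":[-0.3,2.7,0.9]},
  {"jaw":0.3,"offset":[-4,-12,21],"rot":[-0.3,2.7,0.9]},
  {"jaw":0.3,"offset":[-5,-12,21],"rot":[-0.3,2.6,0.9]},
  {"jaw":0.3,"offset":[-6.5,-12,21],"rot":[-0.3,2.6,0.9]},
  {"jaw":0.3,"offset":[-7.5,-12,20],"rot":[-0.3,2.6,0.9]},
])

```text
time_s: 6.62
eef_pos: [0.3999, 0.3337, 0.15]
eef_rot: [-0.304, 0.688, 0.528, 0.395]
wrist_force: [-0.2, 0.4, -1.4]
opening: 0.578
grasp_force: 61.7
```

```bash
python3 p.py 75 .397 .3205 .065 5; python3 - <<'E'
from h import *
M=cam2w('top')
im,d=ctrl.camera('scene'); cv2.imwrite('pics/s2.png',im[100:400,100:500,::-1].repeat(2,0).repeat(2,1))
P=cloud('scene',d,d>0,cam2w('scene'))
for lo,hi in((.105,.13),(.135,.18),(.19,.235)):
    s=P[(P[:,2]>lo)&(P[:,2]<hi)&(abs(P[:,0]-.397)<.07)&(abs(P[:,1]-.33)<.06)]; print(lo,len(s), s.mean(0) if len(s) else '')
E
```

```text
bottle [0.3962 0.3201 0.1501] axis [0.001 0.004 1.   ]
[[ 0.13   0.966  0.223  0.4  ]
 [ 0.486 -0.258  0.835  0.334]
 [ 0.864  0.    -0.503  0.15 ]
 [ 0.     0.     0.     1.   ]]
[-0.16  0.08  2.33  1.27  1.12 -0.74] 0.5783656947050315 61.66842341423035 6.625
[-14.6, 0.1, 8.7] [-0.01, 0.05, 0.01]
[-14.6, 0.1, 8.6] [-0.01, 0.05, 0.01]
[-14.6, 0.1, 8.6] [-0.01, 0.05, 0.01]
[-14.7, 0.1, 8.6] [-0.01, 0.05, 0.01]
[-14.7, 0.1, 8.6] [-0.01, 0.05, 0.01]
0.105 102 [0.41756912 0.31057319 0.11949105]
0.135 190 [0.4190731  0.31057959 0.16521591]
0.19 397 [0.39712807 0.30651817 0.20356488]
```

View pics/s2.png

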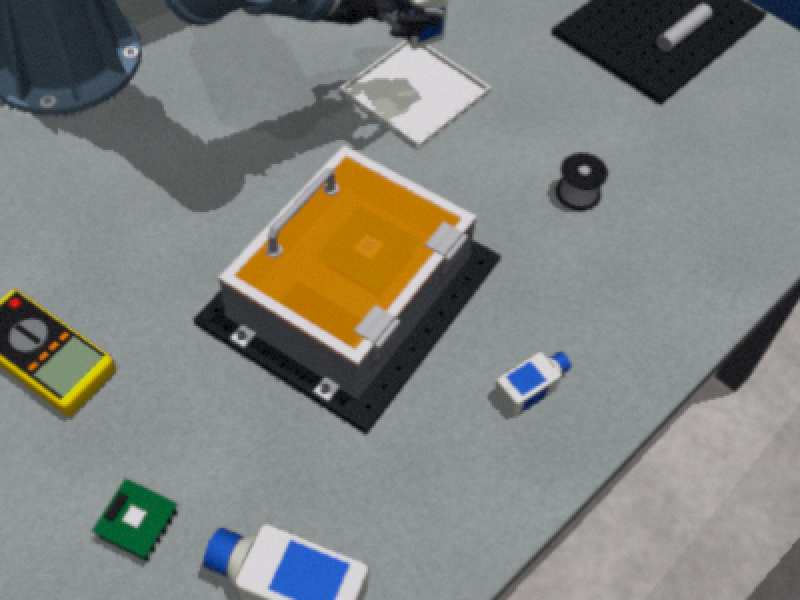

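The bottle is held upright over the tray (about (425,20) in the crop), and the lid is clear. Lowering.

>>> apply_moves([
  {"jaw":0.3,"offset":[-15,0,9],"rot":[0,0,0]},
  {"jaw":0.3,"offset":[-15,0,9],"rot":[0,0,0]},
  {"jaw":0.3,"offset":[-15,0,9],"rot":[0,0,0]},
  {"jaw":0.3,"offset":[-15,0,8],"rot":[0,0,0]},
  {"jaw":0.3,"offset":[-13,0,8],"rot":[0,0,0]},
])

```text
time_s: 7.3
eef_pos: [0.4009, 0.3335, 0.0656]
eef_rot: [-0.303, 0.688, 0.529, 0.395]
wrist_force: [0.6, 0.1, -0.9]
opening: 0.582
grasp_force: 61.8
```

>>> apply_moves([
  {"jaw":0.3,"offset":[-5,0,3],"rot":[0,0,0]},
  {"jaw":0.3,"offset":[-3.5,0,2],"rot":[0,0,0]},
  {"jaw":0.3,"offset":[-2,0,1],"rot":[0,0,0]},
  {"jaw":0.3,"offset":[-1,0,0.5],"rot":[0,0,0]},
  {"jaw":0.3,"offset":[0,0,0],"rot":[0,0,0]},
])

```text
time_s: 7.92
eef_pos: [0.4004, 0.3336, 0.0528]
eef_rot: [-0.304, 0.688, 0.528, 0.395]
wrist_force: [0.3, 0.5, -0.6]
opening: 0.581
grasp_force: 61.8
```

```bash
python3 p.py 75 .397 .3205 .046 5
```

```text
bottle [0.3968 0.32   0.0529] axis [0.001 0.005 1.   ]
[[ 0.13   0.966  0.223  0.4  ]
 [ 0.487 -0.258  0.835  0.334]
 [ 0.864  0.    -0.504  0.053]
 [ 0.     0.     0.     1.   ]]
[-0.16  0.41  2.29  1.42  1.05 -1.06] 0.5810595053707301 61.83132290840149 7.925
[-1.1, 0.0, 0.8] [-0.01, 0.05, 0.01]
[-1.1, 0.0, 0.8] [-0.01, 0.05, 0.01]
[-1.1, 0.0, 0.8] [-0.01, 0.05, 0.01]
[-1.1, 0.0, 0.8] [-0.01, 0.05, 0.01]
[-1.1, 0.0, 0.8] [-0.01, 0.05, 0.01]
```

>>> apply_moves([
  {"jaw":0.3,"offset":[-0.9,0,0.5],"rot":[0,0,0]},
  {"jaw":0.3,"offset":[-0.9,0,0.5],"rot":[0,0,0]},
  {"jaw":0.3,"offset":[-0.9,0,0.5],"rot":[0,0,0]},
  {"jaw":0.3,"offset":[-0.9,0,0.5],"rot":[0,0,0]},
  {"jaw":0.3,"offset":[0,0,0],"rot":[0,0,0]},
])

```text
time_s: 8.55
eef_pos: [0.4002, 0.3336, 0.0484]
eef_rot: [-0.304, 0.688, 0.528, 0.395]
wrist_force: [0.2, 0.1, -0.4]
opening: 0.58
grasp_force: 61.8
```

>>> apply_moves([
  {"jaw":0.3,"offset":[-0.7,0,0.4],"rot":[0,0,0]},
  {"jaw":0.3,"offset":[-0.7,0,0.4],"rot":[0,0,0]},
  {"jaw":0.3,"offset":[-0.6,0,0.4],"rot":[0,0,0]},
  {"jaw":0.3,"offset":[0,0,0],"rot":[0,0,0]},
  {"jaw":0.3,"offset":[0,0,0],"rot":[0,0,0]},
])

```text
time_s: 9.18
eef_pos: [0.4005, 0.3337, 0.0467]
eef_rot: [-0.304, 0.687, 0.528, 0.395]
wrist_force: [-0.4, -1.2, 4.9]
opening: 0.583
grasp_force: 62.4
```

Contact with the tray floor. Releasing.

>>> apply_moves([
  {"jaw":0.62,"offset":[0,0,0],"rot":[0,0,0]},
  {"jaw":0.7,"offset":[0,0,0],"rot":[0,0,0]},
  {"jaw":0.85,"offset":[0,0,0],"rot":[0,0,0]},
  {"jaw":1,"offset":[0,0,0],"rot":[0,0,0]},
  {"jaw":1,"offset":[0,0,0],"rot":[0,0,0]},
])

```text
time_s: 9.8
eef_pos: [0.4003, 0.3336, 0.0462]
eef_rot: [-0.304, 0.688, 0.528, 0.395]
wrist_force: [-0.6, 0.0, -0.2]
opening: 1.002
grasp_force: 0.0
```

```bash
python3 - <<'E'
from h import *
T=pose(); im,d=ctrl.camera('wrist'); cv2.imwrite('pics/w3.png',im[:,:,::-1]); print(T.round(3),ctrl.get_obs()['opening'],ctrl.get_obs()['grasp_force'])
print(ctrl.get_obs()['wrist_force'])
E
```

```text
[[ 0.13   0.966  0.222  0.4  ]
 [ 0.487 -0.258  0.835  0.334]
 [ 0.864 -0.    -0.504  0.046]
 [ 0.     0.     0.     1.   ]] 1.002682276937961 0.0
[ 0.16715062 -0.44243183  0.39138518]
```

View pics/w3.png

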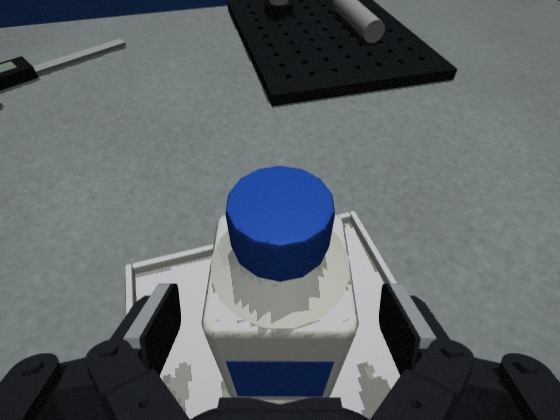

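The bottle stands upright in the tray at (280,290), with both fingers clear of it. Retreating along the tool axis.

>>> apply_moves([
  {"jaw":1,"offset":[0,0,-15],"rot":[0,0,0]},
  {"jaw":1,"offset":[0,0,-30],"rot":[0,0,0]},
  {"jaw":1,"offset":[0,0,-30],"rot":[0,0,0]},
  {"jaw":1,"offset":[30,0,-17],"rot":[0,0,0]},
  {"jaw":1,"offset":[43,0,-25],"rot":[0,0,0]},
])

```text
time_s: 10.48
eef_pos: [0.3834, 0.2711, 0.1686]
eef_rot: [-0.304, 0.689, 0.527, 0.394]
wrist_force: [1.3, -0.5, 0.3]
opening: 0.997
grasp_force: 0.0
```

```bash
cat >> h.py <<'E'
gb=np.radians(11.1); BX=np.array([np.cos(gb),np.sin(gb),0]); BY=np.array([-np.sin(gb),np.cos(gb),0]); UP=np.array([0,0,1.])
HB=np.array([.512,.0115,.1285]); HG=HB+.162*BX-.041*UP
def lidpose(th,tilt,dz=.0187):
    """th lid angle deg, tilt tool deg (same sense as lid)"""
    a=np.radians(th); bar=HG+R.from_rotvec(BY*a).apply(HB-HG)
    t=R.from_rotvec(BY*np.radians(tilt)); z=t.apply(-UP); y=t.apply(BX)
    return frame(BY,y,bar+z*dz)
E
python3 - <<'E'
from h import *
T=pose(); print(T.round(3),ctrl.get_obs()['q'].round(2) if hasattr(ctrl.get_obs()['q'],'round') else ctrl.get_obs()['q'])
print(HG,lidpose(60,0)[:3,3],lidpose(0,0))
plan(T,lidpose(0,0,-.08),10)
E
```

```text
[[ 0.134  0.966  0.222  0.383]
 [ 0.486 -0.259  0.835  0.271]
 [ 0.864 -0.004 -0.504  0.169]
 [ 0.     0.     0.     1.   ]] [-0.37 -0.04  2.39  1.11  1.28 -0.74]
[0.67096941 0.04268856 0.0875    ] [0.62632751 0.03393016 0.22959612] [[-0.19252197  0.98129266  0.          0.512     ]
 [ 0.98129266  0.19252197  0.          0.0115    ]
 [ 0.          0.         -1.          0.1098    ]
 [ 0.          0.          0.          1.        ]]
[-7.4, 19.1, -20.8] [1.34, -5.87, -2.38]
[-10.3, 18.3, -20.3] [1.34, -5.87, -2.38]
[-13.1, 17.3, -19.6] [1.34, -5.87, -2.38]
[-15.8, 16.3, -18.5] [1.34, -5.87, -2.38]
[-18.2, 15.2, -17.1] [1.34, -5.87, -2.38]
[-20.5, 14.0, -15.5] [1.34, -5.87, -2.38]
[-22.6, 12.7, -13.6] [1.34, -5.87, -2.38]
[-24.4, 11.5, -11.4] [1.34, -5.87, -2.38]
[-25.9, 10.2, -9.1] [1.34, -5.87, -2.38]
[-27.1, 8.9, -6.6] [1.34, -5.87, -2.38]
```

>>> apply_moves([
  {"jaw":1,"offset":[-7,19,-21],"rot":[1.3,-5.9,-2.4]},
  {"jaw":1,"offset":[-10,18,-20],"rot":[1.3,-5.9,-2.4]},
  {"jaw":1,"offset":[-13,17,-20],"rot":[1.3,-5.9,-2.4]},
  {"jaw":1,"offset":[-16,16,-18],"rot":[1.3,-5.9,-2.4]},
  {"jaw":1,"offset":[-18,15,-17],"rot":[1.3,-5.9,-2.4]},
])

```text
time_s: 11.1
eef_pos: [0.4474, 0.1417, 0.1894]
eef_rot: [-0.154, 0.689, 0.678, 0.205]
wrist_force: [0.3, 0.1, -0.3]
opening: 1.006
grasp_force: 0.0
```

>>> apply_moves([
  {"jaw":1,"offset":[-20,14,-15],"rot":[1.3,-5.9,-2.4]},
  {"jaw":1,"offset":[-23,13,-14],"rot":[1.3,-5.9,-2.4]},
  {"jaw":1,"offset":[-24,11,-11],"rot":[1.3,-5.9,-2.4]},
  {"jaw":1,"offset":[-26,10,-9],"rot":[1.3,-5.9,-2.4]},
  {"jaw":1,"offset":[-27,9,-7],"rot":[1.3,-5.8,-2.4]},
])

```text
time_s: 11.72
eef_pos: [0.5113, 0.0127, 0.2104]
eef_rot: [0.006, 0.635, 0.773, 0.0]
wrist_force: [-0.2, -0.6, -1.2]
opening: 0.997
grasp_force: 0.0
```

```bash
python3 - <<'E'
from h import *
T=pose(); print(T.round(3),np.round(ctrl.get_obs()['q'],2))
M=cam2w('wrist',T); im,d=ctrl.camera('wrist'); cv2.imwrite('pics/w4.png',im[:,:,::-1])
P=cloud('wrist',d,d>0,M)
s=P[(P[:,2]>.12)&(P[:,2]<.145)&(P[:,0]>.47)&(P[:,0]<.56)&(abs(P[:,1])<.09)]
print('handle',len(s),cv2.minAreaRect((s[:,:2]*1000).astype(np.float32)),np.percentile(s[:,2],[50,95,99]))
plan(T,lidpose(0,0),5)
E
```

```text
[[-0.195  0.981  0.01   0.511]
 [ 0.981  0.195 -0.007  0.013]
 [-0.009  0.008 -1.     0.21 ]
 [ 0.     0.     0.     1.   ]] [-0.2   0.05  1.79 -0.01  1.29 -0.4 ]
handle 2336 ((510.4259948730469, 10.20001220703125), (9.924168586730957, 117.61237335205078), 11.408024787902832) [0.13262018 0.1341848  0.13469393]
[-0.1, -0.1, 20.1] [0.1, 0.1, 0.02]
[-0.1, -0.0, 20.1] [0.1, 0.1, 0.02]
[-0.1, 0.0, 20.1] [0.1, 0.1, 0.02]
[-0.2, 0.0, 20.1] [0.1, 0.1, 0.02]
[-0.2, 0.1, 20.1] [0.1, 0.1, 0.02]
```

View pics/w4.png

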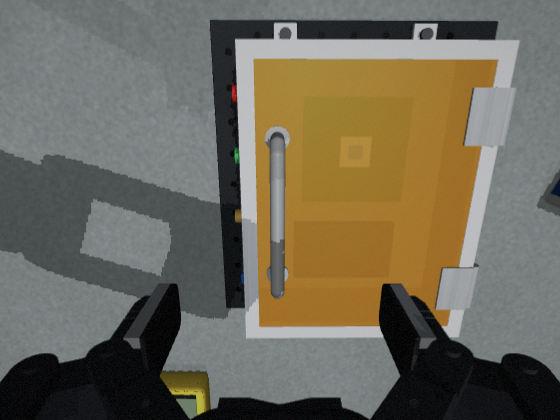

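The bar at (278,215) is centred between the fingers. Descending and gripping.

>>> apply_moves([
  {"jaw":1,"offset":[0,0,25],"rot":[0.1,0.1,0]},
  {"jaw":1,"offset":[0,0,25],"rot":[0.1,0.1,0]},
  {"jaw":0.7,"offset":[0,0,22],"rot":[0.1,0.1,0]},
  {"jaw":0.5,"offset":[0,0,17],"rot":[0.1,0.1,0]},
  {"jaw":0.3,"offset":[0,0,10],"rot":[0.1,0.1,0]},
])

```text
time_s: 12.4
eef_pos: [0.5111, 0.0135, 0.1102]
eef_rot: [-0.002, 0.635, 0.772, 0.001]
wrist_force: [-0.6, 0.0, 0.0]
opening: 0.372
grasp_force: 0.0
```

>>> apply_moves([
  {"jaw":0.2,"offset":[0,0,0],"rot":[0,0,0]},
  {"jaw":0,"offset":[0,0,0],"rot":[0,0,0]},
  {"jaw":0,"offset":[0,0,0],"rot":[0,0,0]},
  {"jaw":0,"offset":[0,0,0],"rot":[0,0,0]},
  {"jaw":0,"offset":[0,0,0],"rot":[0,0,0]},
])

```text
time_s: 13.02
eef_pos: [0.5102, 0.013, 0.1114]
eef_rot: [-0.002, 0.635, 0.773, -0.0]
wrist_force: [-6.7, -2.9, 0.9]
opening: 0.09
grasp_force: 58.4
```

```bash
cat > l.py <<'E'
from h import *; import sys
a,b,n,ti=int(sys.argv[1]),int(sys.argv[2]),int(sys.argv[3]),float(sys.argv[4])
T=pose(); print(T[:3,3].round(4),ctrl.get_obs()['opening'],np.round(ctrl.get_obs()['wrist_force'],1))
# tracked grasp: offset of actual from nominal
T=lidpose(a,a*ti)
for k in range(1,n+1):
    t=a+(b-a)*k/n; N=lidpose(t,t*ti); plan(T,N,1); T=N
E
python3 l.py 0 60 15 0.5
```

```text
[0.5102 0.013  0.1114] 0.08987063193330402 [-6.7 -2.9  0.9]
[-0.0, 2.6, -11.2] [2.0, 0.0, 0.0]
[-0.0, 3.0, -11.1] [2.0, -0.0, 0.0]
[0.0, 3.4, -11.0] [2.0, 0.0, -0.0]
[-0.0, 3.8, -10.8] [2.0, -0.0, 0.0]
[0.0, 4.1, -10.7] [2.0, 0.0, 0.0]
[-0.0, 4.5, -10.5] [2.0, -0.0, 0.0]
[-0.0, 4.9, -10.3] [2.0, 0.0, -0.0]
[0.0, 5.2, -10.1] [2.0, -0.0, 0.0]
[-0.0, 5.6, -9.9] [2.0, 0.0, -0.0]
[0.0, 5.9, -9.7] [2.0, 0.0, -0.0]
[-0.0, 6.2, -9.4] [2.0, -0.0, 0.0]
[0.0, 6.6, -9.2] [2.0, 0.0, -0.0]
[-0.0, 6.9, -8.9] [2.0, 0.0, 0.0]
[0.0, 7.2, -8.7] [2.0, -0.0, -0.0]
[-0.0, 7.5, -8.4] [2.0, 0.0, 0.0]
```

>>> apply_moves([
  {"jaw":0,"offset":[0,2,-11],"rot":[2,0,0]},
  {"jaw":0,"offset":[0,3,-11],"rot":[2,0,0]},
  {"jaw":0,"offset":[0,3.4,-11],"rot":[2,0,0]},
  {"jaw":0,"offset":[0,3.8,-10.8],"rot":[2,0,0]},
  {"jaw":0,"offset":[0,4.1,-10.7],"rot":[2,0,0]},
])

```text
time_s: 13.65
eef_pos: [0.5304, 0.0169, 0.1648]
eef_rot: [-0.057, 0.633, 0.769, -0.067]
wrist_force: [-2.3, -0.0, -3.7]
opening: 0.087
grasp_force: 58.4
```

>>> apply_moves([
  {"jaw":0,"offset":[0,4.5,-10.5],"rot":[2,0,0]},
  {"jaw":0,"offset":[0,4.9,-10.3],"rot":[2,0,0]},
  {"jaw":0,"offset":[0,5.2,-10.1],"rot":[2,0,0]},
  {"jaw":0,"offset":[0,5.6,-9.9],"rot":[2,0,0]},
  {"jaw":0,"offset":[0,5.9,-9.7],"rot":[2,0,0]},
])

```text
time_s: 14.28
eef_pos: [0.5674, 0.0242, 0.2079]
eef_rot: [-0.112, 0.625, 0.761, -0.134]
wrist_force: [-3.8, 0.1, -1.1]
opening: 0.092
grasp_force: 58.4
```

>>> apply_moves([
  {"jaw":0,"offset":[0,6.2,-9.4],"rot":[2,0,0]},
  {"jaw":0,"offset":[0,6.6,-9.2],"rot":[2,0,0]},
  {"jaw":0,"offset":[0,6.9,-8.9],"rot":[2,0,0]},
  {"jaw":0,"offset":[0,7.2,-8.7],"rot":[2,0,0]},
  {"jaw":0,"offset":[0,7.5,-8.4],"rot":[2,0,0]},
])

```text
time_s: 14.9
eef_pos: [0.6163, 0.0338, 0.2352]
eef_rot: [-0.166, 0.613, 0.746, -0.199]
wrist_force: [-3.4, -0.3, 1.7]
opening: 0.091
grasp_force: 58.4
```

>>> apply_moves([
  {"jaw":0,"offset":[0,0,0],"rot":[0,0,0]},
  {"jaw":0,"offset":[0,0,0],"rot":[0,0,0]},
  {"jaw":0,"offset":[0,0,0],"rot":[0,0,0]},
  {"jaw":0,"offset":[0,0,0],"rot":[0,0,0]},
  {"jaw":0,"offset":[0,0,0],"rot":[0,0,0]},
])

```text
time_s: 15.52
eef_pos: [0.6162, 0.0338, 0.2352]
eef_rot: [-0.165, 0.613, 0.746, -0.199]
wrist_force: [-3.3, 0.3, 5.1]
opening: 0.092
grasp_force: 59.2
```

```bash
python3 - <<'E'
from h import *
T=pose(); o=ctrl.get_obs(); bar=T[:3,3]-T[:3,2]*.0187; v=bar-HG
x=v@BX; z=v[2]; print('lid angle',np.degrees(np.arctan2(.041,-.162)-np.arctan2(z,x)),'r',np.hypot(x,z),o['wrist_force'],o['grasp_force'])
M=cam2w('scene'); im,d=ctrl.camera('scene'); cv2.imwrite('pics/s5.png',im[:,:,::-1])
r=ctrl.outline_of('scene','lid')
for q in r[:2]:
    P=cloud('scene',d,q['region'],M); w=P-HG; a=w@BX; b=w@BY; z=w[:,2]
    k=(a<0)&(z>.02)&(z<.2)&(abs(b)<.13); ang=np.degrees(np.arctan2(z[k],-a[k])); print(q['score'],k.sum(),np.percentile(ang,[10,25,50,75,90]))
for q in ctrl.outline_of('scene','bottle_center')[:4]:
    P=cloud('scene',d,q['region'],M); print(q['score'],np.median(P,0),P[:,2].max())
E
```

```text
lid angle 60.08774485935611 r 0.17022246725062357 [-3.33130067  0.31541802  5.12072496] 59.17410492897034
0.8 5055 [61.0738345  61.65758676 62.77161451 65.47625437 70.4541605 ]
0.25 5000 [61.07357717 61.65421887 62.75928905 65.35956299 70.18095488]
0.73 [ 0.80990146 -0.27431113  0.06561946] 0.07276107944161903
0.58 [0.41093787 0.30525538 0.07213937] 0.25332967551564445
```

View pics/s5.png

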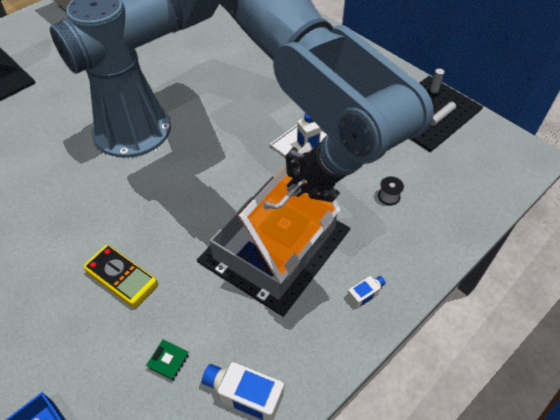

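The lid is open and held by the bar at about (285,200), and the bottle stands in the tray at (308,130). I'll do one slope fit of the lid face, then hand in.

```bash
python3 - <<'E'
from h import *
M=cam2w('scene'); im,d=ctrl.camera('scene'); q=ctrl.outline_of('scene','lid')[0]
P=cloud('scene',d,q['region'],M)-HG; a=P@BX; b=P@BY; z=P[:,2]; off=a*.866+z*.5
k=(z>.02)&(z<.15)&(abs(b)<.1)&(off>-.005)&(off<.018)
l=cv2.fitLine(np.c_[a,z][k].astype(np.float32),cv2.DIST_HUBER,0,.01,.01).ravel(); ang=np.degrees(np.arctan2(abs(l[1]),abs(l[0]))); print(k.sum(),ang)
if abs(ang-60)<2.8: print(ctrl.hand_in())
E
```

```text
3422 59.563686
the job is handed in; nothing more can be done
None
```

The job is handed in: the bottle stands upright and let go in the tray, and the arm is holding the lid open at about 60 degrees (59.6 measured); nothing in the moves touched the meter, reel or heat sink. The hand-in returned no verdict.

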